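# Eject the orange drive and trap it with the other finger

## Robot

A 6-joint arm with a two-finger parallel gripper is mounted at the origin on a cart in front of the work surface, level with it; the furniture and walls round the work are solid. World frame = base frame: x ahead of the robot, y to its left, z up, the work surface at z = 0. Lengths are in m, angles in degrees, forces in N, time in s.
With the tool pointing down it reaches from about 0.375 to 0.9 m from the base axis. Payload 3.1 kg.
Tool frame: the origin (TCP) lies at the very end of the fingers, on their centre line; the grasp point (between the pads) lies 19 mm behind it; z points along the fingers, y is the line along which they close (so a half turn about z gives the same grasp; the last joint's range is limited). The gripper opens to 87 mm and grips with 3 to 60 N. Pads are 19 mm wide; open, the fingers measure 117 mm over their backs; the gripper's body (75 mm by 190 mm) begins 51 mm behind the grasp point.
Start: joints at [-76.748, 30.224, 82.088, -0, 67.689, -10.227], TCP at [0.249, -0.573, 0.223] pointing down, gripper open.
Joint ranges: [-176.69, 176.69], [-43.24, 126.21], [12.49, 139.97], [-82, 262], [0, 151.66], [-163.58, 163.58]. Speed limits (degrees/s): [159.86, 159.86, 180, 180, 180, 180].

## Interface

Orientations are given as a 3x3 rotation matrix whose columns are the frame's x, y, z axes.
In Python, from rig import bot gives the robot as it stands.
- The arm moves only by the tool move_arm, never from a script. Its argument "increments" is a list of rows, each an object with "xyz": the shift along the tool's x, y, z in mm, a list of three; "roll": the turn about the tool's z in rad; "grip": the opening in per cent of the stroke, from 0 (shut) to 100 (fully open). A call has 1 to 5 rows; each row shifts and turns the commanded pose from where the row before left it, along the tool's axes as they then stand; what a row does not reach is not made up. A row lasts 1/12 s, in which the tool goes at most 41.7 mm and 7.16 degrees, less where a joint would pass 70% of its speed; a pose out of reach is approached as far as the arm can. A call is refused whole if a number of a shift passes 41.7 or a number of a turn 0.125, either way. A call with a gripper value outside its range is refused whole. The fingers move at their own pace and stop on an object; the grip force is fixed at half the most. Time passes only in rows, so rows that do not move let the fingers close. It gives the time, the measured TCP pose, the force, the opening and the grip force at its end, in the units of the state.
- bot.read_state(): the state, without advancing time (a new reading comes with each control period).
- bot.capture(name): name is "side" or "top"; returns (picture, depth): 420x560x3 uint8, red, green, blue; 420x560 float32, m along the optical axis (not along the pixel's ray), 0 where there is no reading.
- bot.camera_model(name): a dict with "intrinsics" (3x3 intrinsics, pixels), "rvec" (rotation vector, rad) and "tvec" (3), from world to camera coordinates, as OpenCV has them. Camera axes: x right, y down, z forward; pixel columns grow to the right and rows downward; lengths in m; the calibration is good to about 2 mm. A picture is of the moment at which its call begins. camera_model takes no time and is no camera call.
- bot.hand_in(): hands the job in; it is judged then, once.
Trained networks look in the newest picture that a camera, given by its name, has taken for a name from the list of things; names that differ only in an ending like _2 or _b are one class to them, and where a whole thing is asked for, a point or a joint stands for the part that bears it (a point fixed in the world has none). Each returns a list of dicts, best first, with "conf" (0 to 1); they miss things now and then, are a little off and sometimes report something else, mostly with a low value. They report only what shows in the picture. A call takes as long as a camera call. They do not tell look-alikes from the thing itself.
- bot.spot_in(label, camera): "at" ([x, y, z] in m, in the coordinates of the camera as it stood for that picture, good to about 4 mm: the middle of the surface that is visible of it).
- bot.trace(label, camera): "mask" (420x560 bool, what is visible of it).
The state is a dict: "time_s": time; "joint_positions": joint angles; "qvel": joint speeds; "tau": joint torques, N m; "position": TCP position; "tcp_rot": TCP orientation; "force": force on the tool from outside, world axes, zero at the start; "moment": the same for the moment, N m; "opening": opening from 0.0 (shut) to 1.0 (fully open); "grasp_force": force on a finger pad.
Only numpy, scipy, OpenCV 4.12 (cv2) and the standard library are available. Lean on these libraries where they do the work, as an engineer would, in place of code of your own. Each camera call takes 0.05 s, during which the arm holds its last target. There are 200 camera calls.

## Task

Press the eject key of the dock that holds the orange drive with one finger, and stop the drive with the other finger as it pops out, so that it ends between 1 and 4 cm out of the dock and never slides further. Finish while holding it there: the finger stays against the drive, which still rests level in the dock. Nothing is to be gripped or lifted, and the blue drive, its dock and the other things on the desk are left alone.

Things in the scene. Friction and masses are not known exactly. Their poses are not given: they have to be found in the camera images.
- orange_dock: black dock holding the orange drive, fixed to the desk. Origin on the desk, under the seated drive's centre; x points to the dock's back (the drive comes out along -x), z up. Housing x -40 to 60 mm, y -34 to 34, 59 high, mouth at x = -40. Beside its +y wall a low wing (x -100 to 26, y 43 to 81 mm, 24 high) carries the eject key, forward of the mouth.
- orange_mouth (a point): middle of the dock's mouth, 40 mm forward of the dock's origin and 32 mm above the desk. The desk in front of it is free but for a sill (to 17 mm forward, 9 high) and a steel latch tooth (1 to 7 mm forward, 22 mm wide, 21 high; it sinks with the key).
- orange_drive: orange drive, loose, 80 long (x), 50 wide (y), 36 mm high, 0.07 to 0.13 kg. Origin: centre of its underside. Seated, it is 14 mm over the desk at the dock's origin, axes as the dock's, front face flush with the mouth, held by the latch tooth. Unlatched, a spring (about 4 N) shoots it out along the dock's -x, up to 0.4 m/s; untouched it goes well over half out in about 0.2 s.
- orange_drive_face (a point): centre of the orange drive's front face (40 mm in front of its origin, 18 mm above its underside)
- orange_key_top (a point): centre of the top of the orange dock's eject key: white, 28x28 mm, marked with a dot as the drive, sides along the dock's. Released, its top is 38 mm above the desk, 27 mm forward of the mouth and 62 mm to the dock's +y side of the drive's middle, so one finger can stand on it while the other, level with it, stands in the drive's path.
- orange_key (a joint): how far the orange dock's eject key is pressed down, m: 0 released, 0.010 at its stop; it springs back. The drive unlatches at about 0.007. Pressing takes 1.5 N at first, about 5 N at the stop, and 2 to 5 N more until it unlatches.
- blue_dock: black dock holding the blue drive, fixed to the desk. Origin on the desk, under the seated drive's centre; x points to the dock's back (the drive comes out along -x), z up. Housing x -40 to 60 mm, y -34 to 34, 59 high, mouth at x = -40. Beside its +y wall a low wing (x -100 to 26, y 43 to 81 mm, 24 high) carries the eject key, forward of the mouth.
- blue_mouth (a point): middle of the dock's mouth, 40 mm forward of the dock's origin and 32 mm above the desk. The desk in front of it is free but for a sill (to 17 mm forward, 9 high) and a steel latch tooth (1 to 7 mm forward, 22 mm wide, 21 high; it sinks with the key).
- blue_drive: blue drive, loose, 80 long (x), 50 wide (y), 36 mm high, 0.07 to 0.13 kg. Origin: centre of its underside. Seated, it is 14 mm over the desk at the dock's origin, axes as the dock's, front face flush with the mouth, held by the latch tooth. Unlatched, a spring (about 4 N) shoots it out along the dock's -x, up to 0.4 m/s; untouched it goes well over half out in about 0.2 s.
- blue_drive_face (a point): centre of the blue drive's front face (40 mm in front of its origin, 18 mm above its underside)
- blue_key_top (a point): centre of the top of the blue dock's eject key: white, 28x28 mm, marked with a dot as the drive, sides along the dock's. Released, its top is 38 mm above the desk, 27 mm forward of the mouth and 62 mm to the dock's +y side of the drive's middle, so one finger can stand on it while the other, level with it, stands in the drive's path.
- blue_key (a joint): how far the blue dock's eject key is pressed down, m: 0 released, 0.010 at its stop; it springs back. The drive unlatches at about 0.007. Pressing takes 1.5 N at first, about 5 N at the stop, and 2 to 5 N more until it unlatches.
- washi_pink: loose roll of pink paper tape, lying flat, 50 mm wide, 15 high; not part of the job. Origin at the centre of its underside.
- eraser_blue: loose eraser in a blue sleeve, 19x42x12 mm; not part of the job. Origin at the centre of its underside.
- glue: loose upright glue stick, white with an orange band, 26 mm wide, 97 high; not part of the job. Origin at the centre of its underside.
- tin: loose flat dark pocket tin, 83x59x22 mm; not part of the job. Origin at the centre of its underside.
- pad_yellow: loose yellow sticky pad, 70x70x12 mm; not part of the job. Origin at the centre of its underside.
Things that resemble listed ones, but are neither listed nor needed, are in the scene too. Leave any green look-alike of the orange_dock alone.

How it is judged:
By the outcome, as a careful person would: the job done as asked, in the order asked, and still so for the second after the job is handed in, while the arm keeps its last pose, push and grip.
It also fails if it takes over 29 s, if anything falls off the work surface, if the arm or the gripper's body presses on something with over 40 N, if the wrist force passes 120 N, or if a joint passes its speed limit or range.

## Working session

There is one attempt and no reset: what is moved stays moved. The work goes in short steps, Python scripts to look and compute and a tool call to move; the robot and the scene stay as the last step left them, time stands still between calls to the robot, and variables do not carry over. Pictures are saved under pics/ and viewed, at most 10 in all, crops included, and the job is handed in when it is done.

Besides the shell and the picture viewer there is one more tool, called by a JSON object that holds its "api" and its "payload". move_arm: Moves the arm, as the interface text tells. Its arguments: {"type":"object","properties":{"increments":{"type":"array"}},"required":["increments"]}

```bash
mkdir -p pics; ls; cat > h.py <<'E'
import numpy as np, cv2
from rig import bot
def cam(n):
    m=bot.camera_model(n); R=cv2.Rodrigues(np.array(m["rvec"],float))[0]
    return np.array(m["intrinsics"],float),R,np.array(m["tvec"],float).ravel()
def toworld(n,p):
    K,R,t=cam(n); return R.T@(np.array(p)-t)
def proj(n,P):
    K,R,t=cam(n); q=(R@np.atleast_2d(P).T).T+t; q=q@K.T; return q[:,:2]/q[:,2:]
def pix(n,u,v,d):
    K,R,t=cam(n); return toworld(n,np.linalg.inv(K)@np.array([u,v,1.])*d)
def save(img,f): cv2.imwrite("pics/"+f,img[:,:,::-1])
E
python3 - <<'E'
from h import *
a,d=bot.capture("top"); save(a,"top1.png"); np.save("top_d.npy",d)
b,e=bot.capture("side"); save(b,"side1.png"); np.save("side_d.npy",e)
for n in ("top","side"):
  for l in ("orange_dock","orange_drive","orange_key_top","orange_drive_face","orange_mouth"):
    try:
      for r in bot.spot_in(l,n): 
        w=toworld(n,r["at"]); print(n,l,round(r["conf"],2),w.round(3),proj(n,w).round())
    except Exception as x: print(n,l,x)
print(bot.read_state()["time_s"])
E
```

```text
pics
top orange_dock 0.93 [0.408 0.044 0.059] [[277. 264.]]
top orange_dock 0.76 [ 0.566 -0.119  0.059] [[322. 221.]]
top orange_dock 0.29 [ 0.739 -0.149  0.012] [[329. 177.]]
top orange_mouth 0.86 [ 0.571 -0.115  0.051] [[321. 219.]]
top orange_mouth 0.73 [0.407 0.048 0.064] [[276. 264.]]
side orange_dock 0.94 [0.394 0.054 0.03 ] [[326. 245.]]
side orange_dock 0.93 [ 0.569 -0.108  0.034] [[303. 201.]]
side orange_drive 0.6 [0.563 0.197 0.043] [[239. 246.]]
side orange_drive 0.58 [ 0.536 -0.136  0.035] [[317. 200.]]
side orange_key_top 0.52 [0.366 0.103 0.037] [[327. 256.]]
side orange_key_top 0.42 [ 0.513 -0.072  0.041] [[312. 208.]]
side orange_mouth 0.92 [0.397 0.054 0.027] [[325. 246.]]
side orange_mouth 0.76 [ 0.563 -0.105  0.037] [[304. 201.]]
0.6
```

View pics/top1.png

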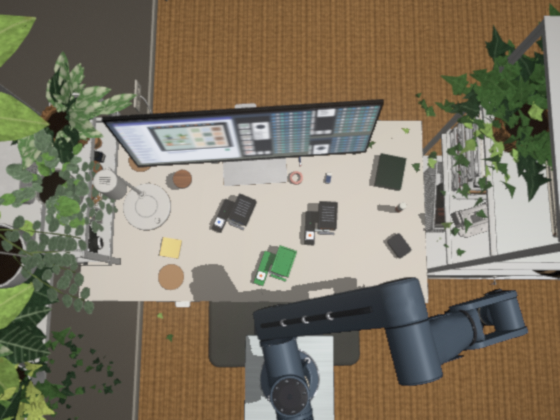

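View pics/side1.png

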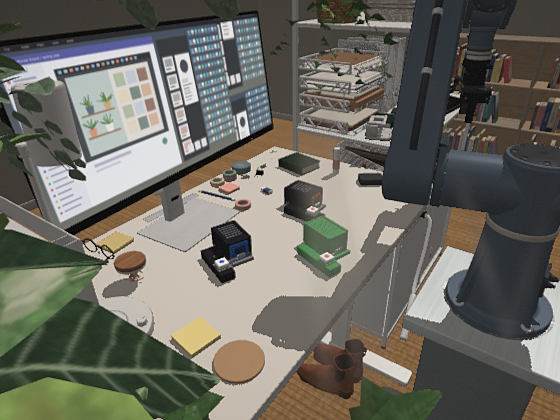

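Candidates: the black docks at top (240,212) and (325,217), and the green look-alike at (280,262). The dock at (240,212) shows a blue drive in the side view (230,243). I'll check the one at (325,217) with a crop and fit its pose from depth.

```bash
python3 - <<'E'
from h import *
a=cv2.imread("pics/top1.png"); b=cv2.imread("pics/side1.png")
c1=cv2.resize(a[190:260,205:345],None,fx=5,fy=5,interpolation=cv2.INTER_CUBIC)
c2=cv2.resize(b[170:240,270:340],(350,350),interpolation=cv2.INTER_CUBIC)
cv2.imwrite("pics/crop1.png",np.vstack([c1[:,-450:],])if 0 else np.hstack([c1[:,250:],c2]))
for n,f in(("top","top_d.npy"),("side","side_d.npy")):
    d=np.load(f);K,R,t=cam(n);v,u=np.mgrid[:420,:560]
    P=np.stack([(u-K[0,2])/K[0,0]*d,(v-K[1,2])/K[1,1]*d,d],-1)
    W=(P-t)@R
    s=(d>0)&(np.abs(W[...,0]-.54)<.12)&(np.abs(W[...,1]+.1)<.12)&(W[...,2]>-.02)&(W[...,2]<.1)
    z=W[s]; print(n,s.sum(),np.histogram(z[:,2],np.arange(-.02,.1,.006)))
    h=z[(z[:,2]>.05)&(z[:,2]<.07)]
    r=cv2.minAreaRect((h[:,:2]*1000).astype(np.float32)); print("housing",len(h),r,h[:,2].mean(),cv2.boxPoints(r))
    h=z[(z[:,2]>.017)&(z[:,2]<.045)&(z[:,1]>-.085)]
    r=cv2.minAreaRect((h[:,:2]*1000).astype(np.float32)); print("wing",len(h),r)
    print("desk",np.median(z[np.abs(z[:,2])<.008][:,2]))
E
```

```text
top 3997 (array([   6,  133,  707, 1226,  715,  148,  103,  144,   81,   56,   27,
         28,  172,  302,  136,   12,    1,    0,    0]), array([-0.02 , -0.014, -0.008, -0.002,  0.004,  0.01 ,  0.016,  0.022,
        0.028,  0.034,  0.04 ,  0.046,  0.052,  0.058,  0.064,  0.07 ,
        0.076,  0.082,  0.088,  0.094]))
housing 626 ((521.1527099609375, -88.6470947265625), (109.29525756835938, 288.8039245605469), 53.31196975708008) 0.060370929354631384 [[ 372.70703   -46.195   ]
 [ 604.2991   -218.7431  ]
 [ 669.5984   -131.09918 ]
 [ 438.00635    41.448914]]
wing 258 ((545.36474609375, -69.4150390625), (30.305044174194336, 125.15943908691406), 89.89210510253906)
desk 0.0006154638640328728
side 2956 (array([   0,    0,    1, 1458,  105,   82,   78,  298,  107,  105,   88,
         73,   69,  464,   28,    0,    0,    0,    0]), array([-0.02 , -0.014, -0.008, -0.002,  0.004,  0.01 ,  0.016,  0.022,
        0.028,  0.034,  0.04 ,  0.046,  0.052,  0.058,  0.064,  0.07 ,
        0.076,  0.082,  0.088,  0.094]))
housing 587 ((519.6160278320312, -89.09939575195312), (108.54808807373047, 286.6362609863281), 53.71528244018555) 0.060188777246730434 [[ 371.96997   -48.033546]
 [ 603.02356  -217.66435 ]
 [ 667.2621   -130.16525 ]
 [ 436.2085     39.46556 ]]
wing 312 ((545.8563842773438, -67.97114562988281), (33.510597229003906, 123.60543060302734), 89.9654769897461)
desk 0.0018019746416813114
```

View pics/crop1.png

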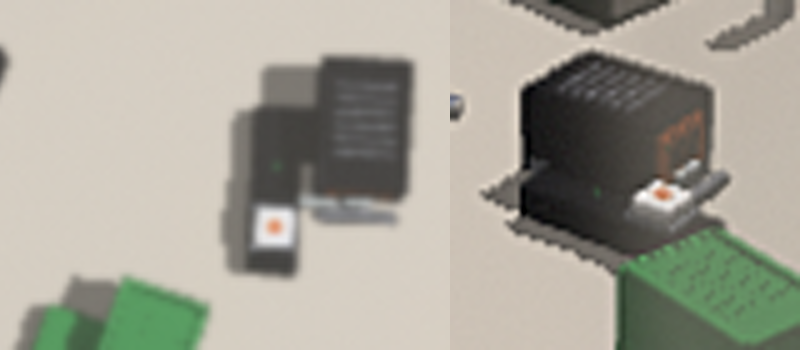

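The crop shows an orange key dot at about (273,228) and an orange-rimmed drive in the mouth at (685,140), so the dock at (325,217) is the right one. Next is a precise fit of its pose.

```bash
python3 - <<'E'
from h import *
from scipy.optimize import minimize
H=[]
for n,f in(("top","top_d.npy"),("side","side_d.npy")):
    d=np.load(f);K,R,t=cam(n);v,u=np.mgrid[:420,:560]
    P=np.stack([(u-K[0,2])/K[0,0]*d,(v-K[1,2])/K[1,1]*d,d],-1); W=(P-t)@R
    img=cv2.imread(f"pics/{n}1.png").astype(int)
    g=(img[...,1]-img[...,2]>25)
    s=(d>0)&~g&(W[...,0]>.455)&(W[...,0]<.66)&(W[...,1]>-.19)&(W[...,1]<-.02)&(W[...,2]<.08)
    z=W[s]*1000; c=img[s]
    h=z[(z[:,2]>52)&(z[:,2]<67)]
    lo=z[(z[:,2]>17)&(z[:,2]<30)&(z[:,1]>-88)]
    key=z[(c.min(1)>150)&(z[:,2]>25)&(z[:,2]<46)]
    for nm,q in(("housing",h),("wing",lo)):
        r=cv2.minAreaRect(q[:,:2].astype(np.float32)); print(n,nm,len(q),[np.round(x,1) for x in r],np.median(q[:,2]), np.percentile(q[:,:2],[3,97],axis=0).round(1).tolist())
    print("key",len(key),key.mean(0).round(1) if len(key) else None)
    # outline fit: dark pixels vs. reprojected silhouettes
    dark=((img.max(2)<105)).astype(np.uint8)
    def boxes(p):
        x,y,a=p; m=np.zeros((420*4,560*4),np.uint8); ca,sa=np.cos(a),np.sin(a)
        for x0,x1,y0,y1,z1 in((-40,60,-34,34,59),(-100,26,43,81,24)):
            C=np.array([[X,Y,Z] for X in(x0,x1) for Y in(y0,y1) for Z in(0,z1)],float)
            Wd=np.c_[x+ca*C[:,0]-sa*C[:,1],y+sa*C[:,0]+ca*C[:,1],C[:,2]]/1000
            q=proj(n,Wd)*4+1.5; cv2.fillConvexPoly(m,cv2.convexHull(q.astype(np.float32)).astype(np.int32),1)
        return cv2.resize(m.astype(np.float32),(560,420),interpolation=cv2.INTER_AREA)
    H.append((W,d,boxes,n,s))
# object mask: height above desk
def cost(p):
    e=0
    for W,d,bx,n,s in H:
        x,y,a=p;ca,sa=np.cos(a),np.sin(a)
        roi=s
        dx=W[...,0]*1000-x;dy=W[...,1]*1000-y
        X=ca*dx+sa*dy;Y=-sa*dx+ca*dy
        def sm(v,lo,hi): return 1/(1+np.exp(-(v-lo)/1.5))/(1+np.exp((v-hi)/1.5))
        zh=np.maximum(59*sm(X,-40,60)*sm(Y,-34,34),np.maximum(24*sm(X,-100,26)*sm(Y,43,81),38*sm(X,-81,-53)*sm(Y,48,76)))
        err=np.clip(np.abs(zh-W[...,2]*1000)[roi],0,15); 
        e+=err.mean()
    return e
best=min((minimize(cost,[560,-125,a],method="Nelder-Mead",options=dict(initial_simplex=[[560,-125,a],[575,-125,a],[560,-110,a],[560,-125,a+.15]])) for a in(-.15,0,.15)),key=lambda r:r.fun)
print(best.x,np.degrees(best.x[2]),best.fun)
x,y,a=best.x
for nm,X,Y,Z in(("key",-67,62,38),("mouth",-40,0,32)):
    w=[x+np.cos(a)*X-np.sin(a)*Y,y+np.sin(a)*X+np.cos(a)*Y,Z]; print(nm,np.round(w,1),proj("top",np.array(w)/1000),proj("side",np.array(w)/1000))
s=bot.read_state();print(s["tcp_rot"],s["position"])
E
```

```text
top housing 445 [array([ 589.3, -138.9]), array([ 68.3, 100. ]), np.float64(87.0)] 60.24408881464522 [[542.1, -170.7], [635.7, -107.9]]
top wing 174 [array([545.3, -70.7]), array([125.1,  33.3]), np.float64(0.5)] 24.24429001624693 [[483.6, -84.5], [606.8, -58.1]]
key 56 [516.1 -75.9  37.3]
side housing 425 [array([ 587.7, -138.3]), array([ 73.9, 103.9]), np.float64(87.3)] 60.95310097609881 [[538.6, -170.4], [635.7, -103.8]]
side wing 251 [array([545.9, -69.6]), array([ 36.6, 123.6]), np.float64(89.9)] 25.48806146233542 [[489.2, -86.4], [602.5, -54.1]]
key 39 [513.6 -71.8  39.3]
[ 5.76943043e+02 -1.38879329e+02 -6.02986472e-02] -3.454857994293184 15.016040116842225
key [513.8 -73.   38. ] [[309.1367836 235.371415 ]] [[312.20639313 209.14146767]]
mouth [ 537.  -136.5   32. ] [[326.22160749 229.41976974]] [[316.53299334 200.24117023]]
[[ 9.17214573e-01  3.98393558e-01 -2.06361847e-06]
 [ 3.98393558e-01 -9.17214573e-01 -1.71555895e-05]
 [-8.72745729e-06  1.49132244e-05 -1.00000000e+00]] [ 0.24902308 -0.57322704  0.2225544 ]<stdin>:35: RuntimeWarning: overflow encountered in exp
```

{"api": "move_arm", "payload": {"increments": [{"xyz": [0, 0, 0], "roll": 0.117, "grip": 60}, {"xyz": [0, 0, 0], "roll": 0.117, "grip": 60}, {"xyz": [0, 0, 0], "roll": 0.117, "grip": 60}, {"xyz": [0, 0, 0], "roll": 0.117, "grip": 60}, {"xyz": [15, -32, 0], "roll": 0, "grip": 60}]}}

```text
time_s: 1.02
position: [0.2638, -0.5481, 0.2229]
tcp_rot: [[0.998, -0.067, -0.0], [-0.067, -0.998, -0.008], [0.0, 0.008, -1.0]]
force: [0.5, -0.7, 0.7]
opening: 0.706
grasp_force: 0.0
```

{"api": "move_arm", "payload": {"increments": [{"xyz": [15, -32, 0], "roll": 0, "grip": 60}, {"xyz": [15, -32, 0], "roll": 0, "grip": 60}, {"xyz": [15, -32, 0], "roll": 0, "grip": 60}, {"xyz": [15, -32, 0], "roll": 0, "grip": 60}, {"xyz": [15, -32, 0], "roll": 0, "grip": 60}]}}

```text
time_s: 1.43
position: [0.3506, -0.3854, 0.2228]
tcp_rot: [[0.998, -0.059, 0.0], [-0.059, -0.998, -0.0], [0.0, 0.0, -1.0]]
force: [0.4, 0.3, 0.3]
opening: 0.6
grasp_force: 0.0
```

{"api": "move_arm", "payload": {"increments": [{"xyz": [15, -32, 0], "roll": 0, "grip": 60}, {"xyz": [15, -32, 0], "roll": 0, "grip": 60}, {"xyz": [15, -32, 0], "roll": 0, "grip": 60}, {"xyz": [15, -32, 0], "roll": 0, "grip": 60}, {"xyz": [15, -32, 0], "roll": 0, "grip": 60}]}}

```text
time_s: 1.85
position: [0.4349, -0.2299, 0.2229]
tcp_rot: [[0.998, -0.058, 0.001], [-0.058, -0.998, -0.0], [0.001, 0.0, -1.0]]
force: [0.3, -0.7, -0.1]
opening: 0.605
grasp_force: 0.0
```

{"api": "move_arm", "payload": {"increments": [{"xyz": [16, -31, 0], "roll": 0, "grip": 60}, {"xyz": [16, -31, 0], "roll": 0, "grip": 60}, {"xyz": [16, -31, 30], "roll": 0, "grip": 60}, {"xyz": [16, -30, 40], "roll": 0, "grip": 60}, {"xyz": [0, 0, 40], "roll": 0, "grip": 60}]}}

```text
time_s: 2.27
position: [0.5042, -0.1183, 0.1249]
tcp_rot: [[0.999, -0.054, 0.008], [-0.054, -0.999, -0.002], [0.008, 0.002, -1.0]]
force: [0.2, -0.0, -0.6]
opening: 0.595
grasp_force: 0.0
```

{"api": "move_arm", "payload": {"increments": [{"xyz": [0, 0, 30], "roll": 0, "grip": 60}, {"xyz": [0, 0, 0], "roll": 0, "grip": 60}, {"xyz": [0, 0, 0], "roll": 0, "grip": 60}]}}

```text
time_s: 2.52
position: [0.4991, -0.1207, 0.0927]
tcp_rot: [[0.998, -0.058, -0.003], [-0.058, -0.998, 0.002], [-0.004, -0.001, -1.0]]
force: [-0.5, -0.1, -0.2]
opening: 0.599
grasp_force: 0.0
```

```bash
python3 - <<'E'
from h import *
b,e=bot.capture("side"); a,d=bot.capture("top"); s=bot.read_state()
c2=cv2.resize(b[130:240,250:360],(560,560),interpolation=cv2.INTER_CUBIC)
cv2.imwrite("pics/c2.png",c2[:,:,::-1])
p=np.array(s["position"]);R=np.array(s["tcp_rot"]);print(s["time_s"],p.round(4),s["force"])
o=np.array([.5775,-.1388]);c,q=np.cos(-.0577),np.sin(-.0577);D=np.array([[c,-q],[q,c]])
print("dock XY of tcp",D.T@(p[:2]-o)*1000)
for y in(-.0336,.0336): w=p+R@[0,y,0];print("finger",D.T@(w[:2]-o)*1000,(proj("side",w)-[250,130])*560/110)
for l in("orange_key_top","orange_mouth"):
  for r in bot.spot_in(l,"side"):print(l,r["conf"],toworld("side",r["at"]).round(4))
E
```

```text
2.6167 [ 0.5012 -0.1221  0.0952] [ 0.214607   -0.42389135 -0.10819065]
dock XY of tcp [-77.10845455  12.28528398]
finger [-77.07261499  45.88524002] [[349.42731738 307.78423661]]
finger [-77.1442941  -21.31467206] [[414.24049738 265.70248075]]
orange_key_top 0.72 [0.363  0.1066 0.0375]
orange_key_top 0.6 [ 0.5106 -0.0715  0.0389]
orange_mouth 0.83 [0.3981 0.0565 0.0272]
orange_mouth 0.81 [ 0.5655 -0.1071  0.0321]
```

View pics/c2.png

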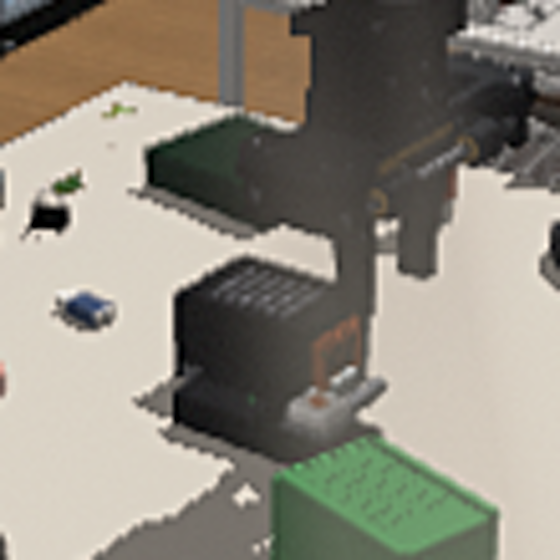

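The fingertips show at (355,312) and (417,275), close to the predicted positions. I still need about 8 mm forward and 16 mm sideways before descending.

{"api": "move_arm", "payload": {"increments": [{"xyz": [4, -8, 10], "roll": 0, "grip": 60}, {"xyz": [4, -8, 15], "roll": 0, "grip": 60}, {"xyz": [0, 0, 15], "roll": 0, "grip": 60}, {"xyz": [0, 0, 0], "roll": 0, "grip": 60}, {"xyz": [0, 0, 0], "roll": 0, "grip": 60}]}}

```text
time_s: 3.13
position: [0.5088, -0.1053, 0.0536]
tcp_rot: [[0.998, -0.058, -0.0], [-0.058, -0.998, 0.0], [-0.0, -0.0, -1.0]]
force: [0.0, 0.6, -0.8]
opening: 0.601
grasp_force: 0.0
```

```bash
python3 - <<'E'
from h import *
b,e=bot.capture("side"); s=bot.read_state()
c2=cv2.resize(b[165:235,275:345],(560,560),interpolation=cv2.INTER_CUBIC)
p=np.array(s["position"]);R=np.array(s["tcp_rot"]);print(s["time_s"],p.round(4),s["force"])
o=np.array([.5775,-.1388]);c,q=np.cos(-.0577),np.sin(-.0577);D=np.array([[c,-q],[q,c]])
print("dock XY of tcp",D.T@(p[:2]-o)*1000,np.degrees(np.arctan2(R[1,0],R[0,0])))
cv2.imwrite("pics/c3.png",c2[:,:,::-1])
E
```

```text
3.1833 [ 0.5092 -0.1056  0.0541] [ 0.01584266  0.08209358 -0.01061809]
dock XY of tcp [-70.06624689  29.18183337] -3.3397255980785276
```

View pics/c3.png

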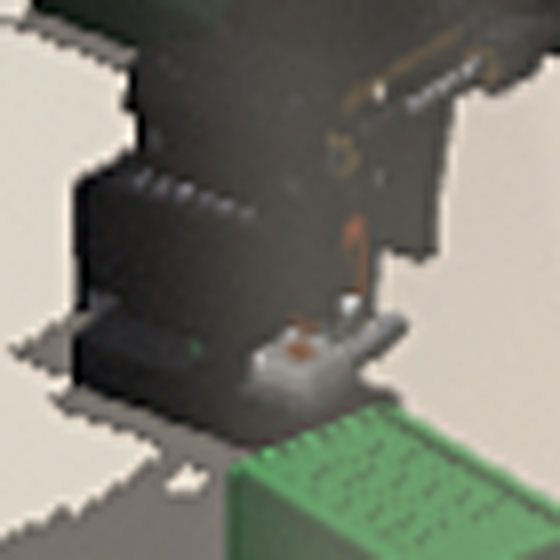

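The key and its dot at (300,350) are clear below the near finger, and the far finger at (410,250) stands before the mouth. Now down to the key.

{"api": "move_arm", "payload": {"increments": [{"xyz": [0, 0, 6], "roll": 0, "grip": 60}, {"xyz": [0, 0, 6], "roll": 0, "grip": 60}, {"xyz": [0, 0, 2], "roll": 0, "grip": 60}, {"xyz": [0, 0, 2], "roll": 0, "grip": 60}, {"xyz": [0, 0, 0], "roll": 0, "grip": 60}]}}

```text
time_s: 3.6
position: [0.5088, -0.1057, 0.0376]
tcp_rot: [[0.998, -0.058, -0.0], [-0.058, -0.998, 0.0], [-0.0, -0.0, -1.0]]
force: [-0.2, -0.7, 0.8]
opening: 0.6
grasp_force: 0.9
```

{"api": "move_arm", "payload": {"increments": [{"xyz": [0, 0, 2], "roll": 0, "grip": 60}, {"xyz": [0, 0, 2], "roll": 0, "grip": 60}, {"xyz": [0, 0, 0], "roll": 0, "grip": 60}]}}

```text
time_s: 3.85
position: [0.5087, -0.1057, 0.0337]
tcp_rot: [[0.998, -0.058, -0.0], [-0.058, -0.998, -0.0], [-0.0, 0.0, -1.0]]
force: [-0.9, -0.7, 4.1]
opening: 0.597
grasp_force: 2.1
```

Contact is as expected, at about 4 N with the key 4 mm down. Press on through the unlatch point.

{"api": "move_arm", "payload": {"increments": [{"xyz": [0, 0, 2], "roll": 0, "grip": 60}, {"xyz": [0, 0, 2], "roll": 0, "grip": 60}, {"xyz": [0, 0, 1], "roll": 0, "grip": 60}, {"xyz": [0, 0, 0], "roll": 0, "grip": 60}, {"xyz": [0, 0, 0], "roll": 0, "grip": 60}]}}

```text
time_s: 4.27
position: [0.5085, -0.1057, 0.0287]
tcp_rot: [[0.998, -0.059, -0.001], [-0.059, -0.998, 0.0], [-0.001, -0.0, -1.0]]
force: [-2.0, -1.2, 4.7]
opening: 0.602
grasp_force: 3.9
```

```bash
python3 - <<'E'
from h import *
b,e=bot.capture("side"); a,d=bot.capture("top"); s=bot.read_state()
c2=cv2.resize(b[165:235,275:345],(560,560),interpolation=cv2.INTER_CUBIC)
print(s["time_s"],s["position"],s["force"],s["moment"],s["opening"])
cv2.imwrite("pics/c4.png",c2[:,:,::-1])
for l in("orange_drive","orange_drive_face"):
  for n in("side","top"):
    for r in bot.spot_in(l,n):print(n,l,r["conf"],toworld(n,r["at"]).round(4))
E
```

```text
4.3667 [ 0.50852117 -0.10565994  0.02873594] [-2.15901948 -1.37642298  5.12607927] [-0.01092389  0.36979907 -0.14274292] 0.5989169962277996
side orange_drive 0.6 [ 0.5175 -0.1258  0.0372]
side orange_drive 0.25 [ 0.4749 -0.3916  0.0239]
side orange_drive_face 0.45 [0.4649 0.4488 0.0138]
```

View pics/c4.png

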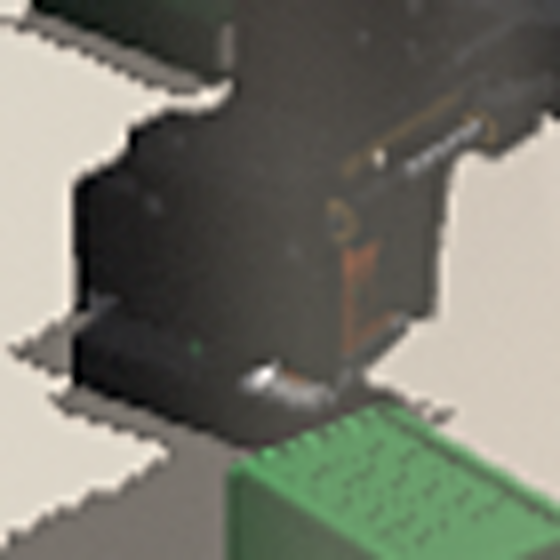

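The drive's orange front now stands out of the mouth at crop (365,295), against the far finger. Its face is at x ≈ 0.517 and the mouth at 0.537, so it is about 2 cm out. It pushes steadily on the finger with about 2 N, and the key is fully pressed.

```bash
python3 -c "
from rig import bot
print(bot.hand_in())"
```

```text
the job is handed in; nothing more can be done
None
```

I pressed the orange dock's eject key with one finger and stopped the drive with the other about 2 cm out, still pressing on that finger with about 2 N; the job is handed in, and no verdict came back.

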